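# Empty the stub tray and hang it on the drying rail

### The job

Tip the four brass stubs out of the aluminium tray into the green bin, letting them slide in from close above rather than fall from a height. Then hang the empty tray on the steel rail, with its hanger draped over the bar so that it hangs level and still by itself, and leave the bin and the other things on the bench where they stand.

Things in the scene. Friction and masses are not known exactly. Their poses are not given: they have to be found in the camera images.
- tray: Shallow aluminium sorting tray, about 250 g, 120 x 96 mm (x, y), 140 mm high over its hanger and teal grip. It stands flat, lip roughly towards the robot. Origin: centre of its underside, z up. Floor 4 mm thick; 4 mm walls up to z = 18 mm at the sides (y = +-48) and back (x = +60); the front (x = -60) is open, the pouring lip. Empty, it balances level under the hanger's ridge.
- tray_grip (a point): Middle of the teal grip, an upright block on the ridge: 12 mm thick (tray x), 36 mm wide (y), from z = 94 to 140 mm. This point is at tray x = y = 0, z = 120 mm. Fingers closing along the tray's x pinch its thickness. Axes are the tray's.
- tray_hook (a point): Underside of the hanger's ridge (runs along y), at tray x = y = 0, z = 92 mm; tray axes. From it 36 mm wide, 4 mm plates slope down at 40 degrees: one to x = -55, to the cross-beam, one to the free edge. Hung, it is about 9 mm above the bar's axis.
- tray_edge (a point): Free edge of the hanger, tray x = +20, y = 0, z = 75 mm. The hanger is open to +x: a bar along y comes in from the +x side between the back wall's top (z = 18) and this edge, and ends up under the ridge.
- tray_lip (a point): Middle of the tray's open pouring edge, on the floor's top face: tray x = -60, y = 0, z = 4 mm. Above it, at x = -55, a post on each side wall carries the hanger's cross-beam (underside z = 43 mm); stubs slide out beneath it.
- bin: Open green plastic box, 180 x 150 x 50 mm high (x, y, z), walls 4 mm, 600 g, loose on the bench. Origin: centre of its underside, z up.
- rail: Steel drying rail fixed to the bench: a round horizontal bar 14 mm in diameter along its y, axis 170 mm above the bench, between two 18 mm posts 240 mm apart (no higher than the bar) with 70 mm round feet. Origin on the bench under the bar's middle. Stands to the left or right, and the bin on the other side.
- rail_mid (a point): Middle of the rail's bar, on its axis, 170 mm above the bench; y along the bar.
- stub0: Brass specimen stub, a solid disc 20 mm in diameter, 12 mm high, about 30 g; starts flat on the tray's floor. Stubs slide on the tray's floor at a slope of about 23 to 29 degrees. Origin: centre of its underside.
- stub1: Brass specimen stub, a solid disc 20 mm in diameter, 12 mm high, about 30 g; starts flat on the tray's floor. Stubs slide on the tray's floor at a slope of about 23 to 29 degrees. Origin: centre of its underside.
- stub2: Brass specimen stub, a solid disc 20 mm in diameter, 12 mm high, about 30 g; starts flat on the tray's floor. Stubs slide on the tray's floor at a slope of about 23 to 29 degrees. Origin: centre of its underside.
- stub3: Brass specimen stub, a solid disc 20 mm in diameter, 12 mm high, about 30 g; starts flat on the tray's floor. Stubs slide on the tray's floor at a slope of about 23 to 29 degrees. Origin: centre of its underside.
- carrier: Bystander: flat brass sample carrier, 70 x 130 x 13 mm. Origin: centre of its underside.
- petri: Bystander: pale shallow glass dish, 90 mm across, 16 mm high. Origin: centre of its underside.
- amber: Bystander: amber glass jar with black cap, 48 mm across, 70 mm high. Origin: centre of its underside.
- jar: Bystander: clear jar with blue cap, 44 mm across, 60 mm high. Origin: centre of its underside.
- tweezers: Bystander: steel tweezers lying flat, about 125 x 16 x 7 mm, along their x. Origin at their middle on the bench.
Things that resemble listed ones, but are neither listed nor needed, are in the scene too. Leave any brown or purple look-alike of the tray alone.

How it is judged:
On the way, in this order (a step that is already met when the one before it is completed fails the run):
1. the tray is tipped by more than 14 degrees, its middle within 200 mm of the bin's (angle between tray's own z axis and vertical above 0.25 rad and horizontal distance between tray and bin below 0.2 m).
2. all four stubs are in the bin (x of stub0 in the frame of bin between -0.09 and 0.09 m and y of stub0 in the frame of bin between -0.075 and 0.075 m and z of each of stub0, stub1, stub2, stub3 in the frame of bin below 0.05 m and x of stub1 in the frame of bin between -0.09 and 0.09 m and y of stub1 in the frame of bin between -0.075 and 0.075 m and x of stub2 in the frame of bin between -0.09 and 0.09 m and y of stub2 in the frame of bin between -0.075 and 0.075 m and x of stub3 in the frame of bin between -0.09 and 0.09 m and y of stub3 in the frame of bin between -0.075 and 0.075 m), for 0.2 s.
3. the tray hangs with its ridge over the rail's bar (x of tray_hook in the frame of rail_mid between -0.015 and 0.015 m and y of tray_hook in the frame of rail_mid between -0.1 and 0.1 m and z of tray_hook in the frame of rail_mid between 0.002 and 0.02 m and angle between tray's own z axis and vertical below 0.25 rad and contact force between tray and rail above 0.5 N), for 0.2 s.
At the end, for the whole second after the job is handed in: All four stubs lie inside the bin (within its walls, below 50 mm); the tray's ridge lies over the rail's bar (within 15 mm across it, 100 mm of the bar's middle along it, the ridge's underside 2 to 20 mm above the bar's axis), its weight on the bar, level within 14 degrees and at rest (all of step 2 and all of step 3 and linear speed of tray below 0.03 m/s and angular speed of tray below 0.4 rad/s); the robot touches nothing.
It fails at once if the bin or a bystander (carrier, glass dish, jars, tweezers) is moved more than 30 mm (distance of any of carrier, petri, amber, jar, tweezers, bin from where it was at the start of the episode above 0.03 m).
It fails at once if a stub falls from a height (speed over 1.7 m/s) (linear speed of any of stub0, stub1, stub2, stub3 above 1.7 m/s).
It also fails if it takes over 66 s, if anything falls off the work surface, if the arm or the gripper's body presses on something with over 40 N, if the wrist force passes 120 N, or if a joint passes its speed limit or range.

### The arm

A 6-joint arm with a two-finger parallel gripper is mounted at the origin on the work surface. World frame = base frame: x ahead of the robot, y to its left, z up, the work surface at z = 0. Lengths are in m, angles in rad, forces in N, time in s.
With the tool pointing down it reaches from about 0.25 to 0.775 m from the base axis. Payload 8.9 kg.
Tool frame: the origin (TCP) lies at the very end of the fingers, on their centre line; the grasp point (between the pads) lies 19 mm behind it; z points along the fingers, y is the line along which they close (so a half turn about z gives the same grasp; the last joint's range is limited). The gripper opens to 85 mm and grips with 20 to 120 N. Pads are 22 mm wide; open, the fingers measure 114 mm over their backs; the gripper's body (76 mm by 85 mm) begins 54 mm behind the grasp point. The pads swing forward as they close: fully open they stand 13 mm farther back than shut.
Start: joints at [1.062, 0.291, -0.153, 1.127, 0, 1.431], TCP at [0.19, 0.49, 0.231] pointing down, gripper open.
Joint ranges: [-2.52, 2.52], [-0.91, 1.74], [-1.3, 1.37], [-1.96, 2.02], [-1.52, 1.47], [-3.14, 3.14]. Speed limits (rad/s): [2.22, 2.22, 2.79, 3.14, 3.14, 3.14].

### API

Orientations are given as [roll, pitch, yaw] about the fixed x, y, z axes, in that order (R = Rz(yaw) Ry(pitch) Rx(roll)).
In Python, from plant import robot, kin, readout, imaging gives the robot as it stands. The module is installed in compiled form; this text tells all that it offers. Calls block until the motion is done:
- robot.move_to(position, orientation): joint-space move of the TCP to a pose.
- robot.servo_line(position, ori=None, rate=0.15, force_limit=None): straight line of the TCP; ori=None keeps the orientation; rate is the mean speed in m/s. With force_limit (N) it stops when the force on the tool has changed by that much, and returns True; else False.
- robot.movej(angles): joint-space move.
- robot.open_jaws() and robot.grab(grip_force=None): open the fingers fully, or close them until they stop; grip_force is the grip in N (None keeps the last).
- robot.sleep(seconds).
- kin.ik(position, orientation): joint angles nearest the present ones, or None.
- readout.state(): the state.
- imaging.get_image(name): name is "scene" or "side" or "wrist"; returns the picture (480x640x3 uint8, red, green, blue); there is no depth.
- imaging.camera_params(name): a dict with "intrinsics" (3x3 intrinsics, pixels), "T" (4x4, takes a point from camera to world coordinates). Camera axes: x right, y down, z forward; pixel columns grow to the right and rows downward; lengths in m; the calibration is good to about 2 mm. The wrist camera is an equidistant fisheye: a pixel r from the principal point sees the ray r / f radians off the axis. A picture is of the moment at which its call begins: read the wrist's pose just before it. camera_params takes no time and is no camera call; for the wrist camera it gives the pose at the moment of the call.
A pose or a line that the arm cannot do raises robot.MotionError and nothing moves.
- robot.hand_in(): hands the job in; it is judged then, once.
The state is a dict: "t": time; "joints": joint angles; "qvel": joint speeds; "joint_torque": joint torques, N m; "tool_pos": TCP position; "tcp_rot": TCP orientation; "force": force on the tool from outside, world axes, zero at the start; "moment": the same for the moment, N m; "width": finger opening in m; "grasp_force": force on a finger pad.
Only numpy, scipy, OpenCV 4.12 (cv2) and the standard library are available. Lean on these libraries where they do the work, as an engineer would, in place of code of your own. Each camera call takes 0.05 s, during which the arm holds its last target. There are 200 camera calls.

## Working session

There is one attempt and no reset: what is moved stays moved. The work goes in short steps, each a Python script; the robot and the scene stay as the last script left them, time stands still between calls to the robot, and variables do not carry over. Pictures are saved under pics/ and viewed, at most 10 in all, crops included, and the job is handed in when it is done.

```bash
mkdir -p pics; python3 - <<'E'
from plant import robot,kin,readout,imaging
import cv2
for n in ["scene","side","wrist"]:
    p=imaging.camera_params(n); print(n,p["intrinsics"].tolist() if hasattr(p["intrinsics"],'tolist') else p["intrinsics"]); print(p["T"])
    cv2.imwrite(f"pics/{n}0.png",imaging.get_image(n)[:,:,::-1])
print(readout.state())
E
```

```text
scene [[443.89860109834376, 0.0, 316.9020997551544], [0.0, 443.89860109834376, 240.23604023416374], [0.0, 0.0, 1.0]]
[[ 0.56991714  0.49001454 -0.6596061   1.19076411]
 [ 0.82161478 -0.35153527  0.44874503 -0.40286962]
 [-0.01198322 -0.7976896  -0.60294917  0.75327867]
 [ 0.          0.          0.          1.        ]]
side [[606.6358642996837, 0.0, 324.5544453966063], [0.0, 606.6358642996837, 238.44802421083685], [0.0, 0.0, 1.0]]
[[ 0.98812806 -0.09269071  0.12252088  0.37912863]
 [-0.15334195 -0.64405841  0.74944981 -0.86245076]
 [ 0.00944357 -0.75933998 -0.65062556  0.95332144]
 [ 0.          0.          0.          1.        ]]
wrist [[371.64829954431775, 0.0, 319.967962804571], [0.0, 371.64829954431775, 252.2388441597631], [0.0, 0.0, 1.0]]
[[ 0.36115398  0.88713529  0.28733045  0.11580175]
 [ 0.93250451 -0.34299506 -0.1130917   0.51755176]
 [-0.00177472  0.30878046 -0.95113168  0.37404662]
 [ 0.          0.          0.          1.        ]]
{'t': 0.15, 'joints': array([ 1.06168969e+00,  2.91143296e-01, -1.53912801e-01,  1.12668244e+00,
        4.61376439e-07,  1.43148613e+00]), 'qvel': array([ 8.25547955e-05, -1.20179720e-03,  3.42813165e-03,  7.97364711e-04,
        3.24449287e-04,  1.04295219e-03]), 'joint_torque': array([-1.43193356e-04, -5.37370992e+01,  3.31521606e+01,  1.15405623e-02,
       -3.08458621e-04, -2.05156681e-05]), 'tool_pos': array([0.18959975, 0.48924128, 0.23088315]), 'tcp_rot': array([-3.14065964e+00, -1.31291580e-04,  2.77179615e+00]), 'force': array([ 0.9848387 ,  0.65241051, -0.1328134 ]), 'moment': array([ 0.02860903, -0.00391882, -0.02275464]), 'grasp_force': 0.0, 'width': 0.08547030873798377}
```

View pics/scene0.png

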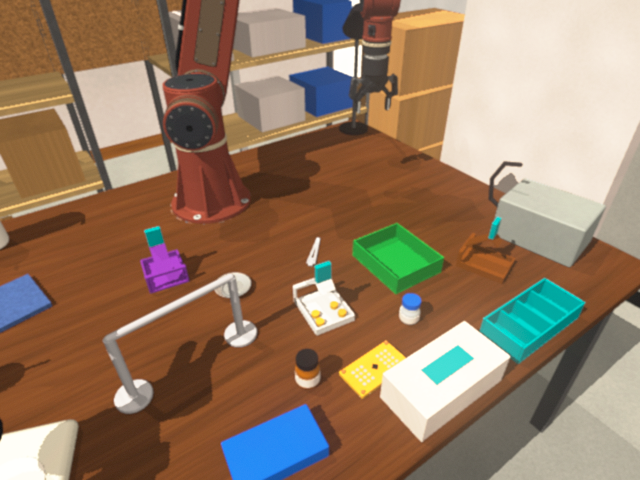

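View pics/side0.png

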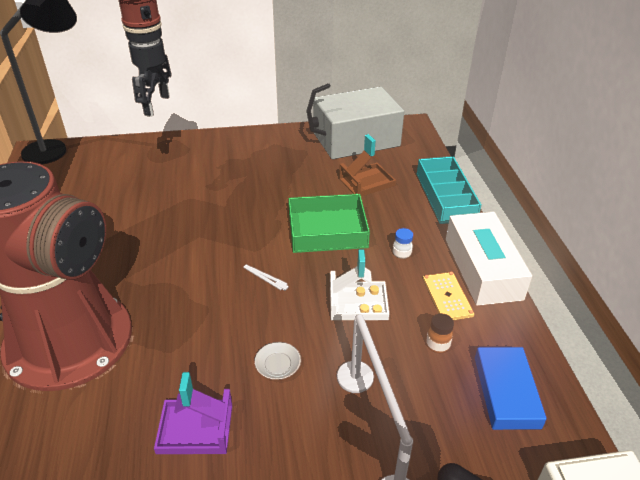

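```bash
cat > h.py <<'E'
import numpy as np,cv2
from plant import robot,kin,readout,imaging
from scipy.spatial.transform import Rotation as Rot
P={n:imaging.camera_params(n) for n in("scene","side")}
def ray(n,u,v):
    K=np.array(P[n]["intrinsics"]);T=np.array(P[n]["T"])
    d=T[:3,:3]@np.linalg.inv(K)@[u,v,1]; return T[:3,3],d/np.linalg.norm(d)
def plane(n,u,v,z):
    o,d=ray(n,u,v); return o+d*(z-o[2])/d[2]
def tri(a,b):
    (o1,d1),(o2,d2)=ray("scene",*a),ray("side",*b)
    s=np.linalg.lstsq(np.stack([d1,-d2],1),o2-o1,rcond=None)[0]
    p,q=o1+d1*s[0],o2+d2*s[1]; return (p+q)/2,np.linalg.norm(p-q)
def mask(img,lo,hi):
    return cv2.inRange(cv2.cvtColor(img,cv2.COLOR_RGB2HSV),lo,hi)
def blobs(m,amin=60):
    n,l,s,c=cv2.connectedComponentsWithStats(m); return [(c[i].round(1).tolist(),s[i].tolist()) for i in range(1,n) if s[i][4]>amin],l
E
python3 - <<'E'
from h import *
im={n:cv2.imread(f"pics/{n}0.png")[:,:,::-1] for n in("scene","side")}
for n in im:
    print(n,"teal",blobs(mask(im[n],(82,120,60),(96,255,255)))[0])
    m=mask(im[n],(50,120,40),(75,255,255)); 
    c=max(cv2.findContours(m,0,2)[0],key=cv2.contourArea); 
    print("bin poly",cv2.approxPolyDP(c,4,True)[:,0].tolist())
def crop(n,x,y,w,h): return cv2.resize(im[n][y:y+h,x:x+w],(400,300),interpolation=cv2.INTER_CUBIC)
o=np.vstack([np.hstack([crop("scene",270,250,120,90),crop("scene",100,260,200,150)]),np.hstack([crop("side",310,240,120,90),crop("side",310,310,220,165)])])
cv2.imwrite("pics/c1.png",o[:,:,::-1])
E
```

```text
scene teal [([494.3, 227.5], [489, 217, 12, 22, 130]), ([153.8, 235.9], [145, 227, 18, 19, 254]), ([322.6, 271.1], [315, 261, 16, 21, 273]), ([531.5, 318.4], [480, 278, 105, 85, 4700]), ([447.0, 364.2], [422, 346, 51, 38, 875])]
bin poly [[397, 223], [353, 243], [353, 255], [395, 293], [439, 272], [443, 258]]
side teal [([369.5, 144.6], [365, 134, 10, 22, 168]), ([446.8, 185.8], [417, 157, 64, 64, 2157]), ([488.9, 243.6], [474, 229, 31, 30, 474]), ([361.2, 261.9], [359, 250, 6, 26, 138]), ([185.5, 388.4], [179, 372, 14, 34, 336])]
bin poly [[359, 194], [289, 198], [293, 251], [367, 246]]
```

View pics/c1.png

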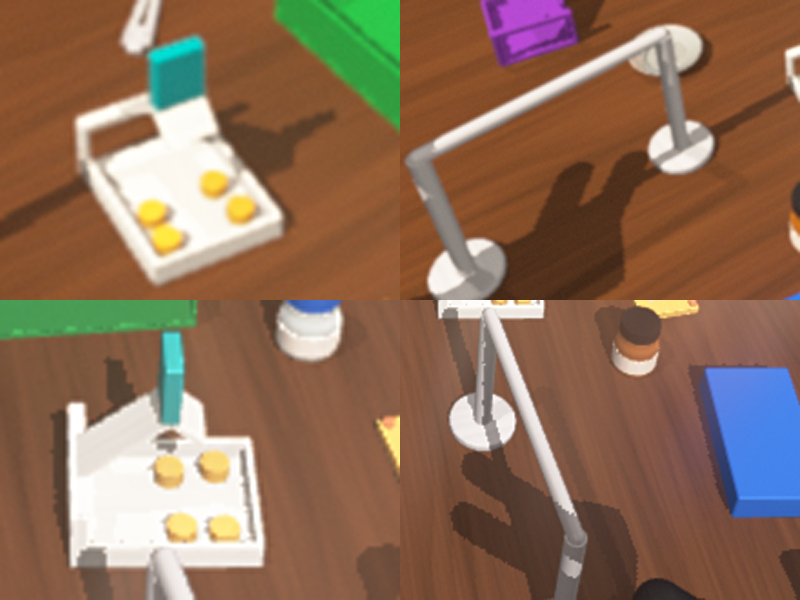

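```bash
python3 - <<'E'
from h import *
np.set_printoptions(precision=4,suppress=True)
print("grip",tri((322.6,271.1),(361.2,261.9)),plane("scene",322.6,271.1,.12),plane("side",361.2,261.9,.12))
def s(x,y):return 270+x*.3,250+y*.3
def d(x,y):return 310+x*.3,240+(y-300)*.3
print("tray back base", plane("scene",*s(158,283),0),plane("scene",*s(283,232),0))
print("tray side base", plane("side",*d(72,566),0),plane("side",*d(262,566),0))
print("side far top back", plane("side",*d(252,438),.018))
print("rail scene",plane("scene",108,338.5,.17),plane("scene",231,278,.17))
print("rail side",plane("side",359.5,317,.17),plane("side",406.3,442,.17))
# feet
print("feet",plane("scene",100+(467-400)*.5,260+270*.5,.004),plane("scene",100+(681-400)*.5,260+147*.5,.004),plane("side",310+82*.55,310+121*.55,.004))
for p in [(397,223),(353,243),(443,258)]: print("bin sc top",plane("scene",*p,.05))
for p in [(359,194),(289,198)]: print("bin side top",plane("side",*p,.05))
for p in [(395,293),(439,272)]: print("bin sc bot",plane("scene",*p,0))
for p in [(293,251),(367,246)]: print("bin side bot",plane("side",*p,0))
for n,sc,si in [("amber",(307,383),(440,344)),("jar",(410,320),(403,252)),("petri",(233,286),(278,362)),("tweez",(314,250),(267,278))]: print(n,plane("scene",*sc,0.005),plane("side",*si,0.005))
E
```

```text
grip (array([0.5979, 0.014 , 0.1213]), np.float64(0.0007283795884666463)) [0.5963 0.0153 0.12  ] [0.5982 0.0149 0.12  ]
tray back base [ 0.6505 -0.0378  0.    ] [0.6629 0.0574 0.    ]
tray side base [ 0.5332 -0.0245  0.    ] [ 0.6511 -0.0418  0.    ]
side far top back [0.6655 0.0529 0.018 ]
rail scene [ 0.5732 -0.4147  0.17  ] [ 0.5554 -0.1762  0.17  ]
rail side [ 0.5544 -0.1746  0.17  ] [ 0.5737 -0.4183  0.17  ]
feet [ 0.5714 -0.4142  0.004 ] [ 0.5524 -0.1752  0.004 ] [ 0.5535 -0.176   0.004 ]
bin sc top [0.4855 0.3451 0.05  ]
bin sc top [0.486  0.1901 0.05  ]
bin sc top [0.664  0.3332 0.05  ]
bin side top [0.6609 0.3349 0.05  ]
bin side top [0.4856 0.343  0.05  ]
bin sc bot [0.6514 0.1907 0.    ]
bin sc bot [0.6595 0.3348 0.    ]
bin side bot [0.4781 0.2013 0.    ]
bin side bot [0.6545 0.1939 0.    ]
amber [ 0.7425 -0.1265  0.005 ] [ 0.7367 -0.1239  0.005 ]
jar [0.7391 0.1546 0.005 ] [0.7324 0.1554 0.005 ]
petri [ 0.4054 -0.121   0.005 ] [ 0.4119 -0.1212  0.005 ]
tweez [0.4037 0.1226 0.005 ] [0.4099 0.1142 0.005 ]
```

```bash
cat >> h.py <<'E'
RF=Rot.from_euler('xyz',[np.pi,0,np.pi/2])   # tool in tray frame
G=np.array([0,0,.103])                       # TCP in tray frame
def tcp(p,yaw,tilt=0):
    Rt=Rot.from_euler('ZY',[yaw,-tilt]); return np.array(p)+Rt.apply(G),(Rt*RF).as_euler('xyz')
def lip(p,yaw,tilt):                         # tray origin with the lip at p
    return np.array(p)-Rot.from_euler('ZY',[yaw,-tilt]).apply([-.06,0,.004])
def go(p,yaw,tilt=0,rate=.15,**k):
    return robot.servo_line(*tcp(p,yaw,tilt),rate=rate,**k)
def snap(n,f,x,y,w,h,s): 
    cv2.imwrite("pics/"+f,cv2.resize(imaging.get_image(n)[y:y+h,x:x+w],None,fx=s,fy=s)[:,:,::-1])
TR=np.array([.5972,.0148,0]);TY=-.137
BIN=np.array([.573,.266,0]);BY=-.065
RAIL=np.array([.5643,-.2955,.17]);RY=.078
E
python3 - <<'E'
from h import *
print("purple",tri((153.8,235.9),(185.5,388.4)))
for a in(0,.3,.6,.75): print(a,kin.ik(*tcp(lip(BIN+[-.02,0,.045],BY,a),BY,a)))
for dx in(-.09,0): print(kin.ik(*tcp(RAIL+[dx,0,-.046],RY)))
p,o=tcp(TR,TY)
robot.move_to(p+[0,0,.12],o)
snap("wrist","w1.png",0,0,640,480,1)
print(readout.state()["t"],readout.state()["joints"])
E
```

```text
purple (array([ 0.25316217, -0.24169605,  0.11928401]), np.float64(0.00026401089586691067))
0 [2.94537839e-01 6.14114105e-01 1.28150863e-01 1.08483308e+00
 4.44089210e-16 1.93033417e+00]
0.3 [ 0.37662661  0.36023267 -0.3117146   0.6261577  -0.12664675  1.99502457]
0.6 [ 0.4928901   0.20996237 -0.69168407  0.14326395 -0.30356097  2.0463885 ]
0.75 [ 0.56422652  0.1961426  -0.86433407 -0.13521346 -0.41278042  2.0601972 ]
[-6.88002810e-01  3.57440758e-01 -6.92415275e-02  1.14411404e+00
 -4.44089210e-16  8.04793517e-01]
[-5.97090116e-01  5.11288959e-01  1.71436739e-01  1.23094411e+00
 -4.44089210e-16  8.95706211e-01]
2.4333 [-9.59984968e-02  4.33652089e-01  3.62949818e-02  1.17341622e+00
  1.45399590e-04  1.61020785e+00]
```

View pics/w1.png

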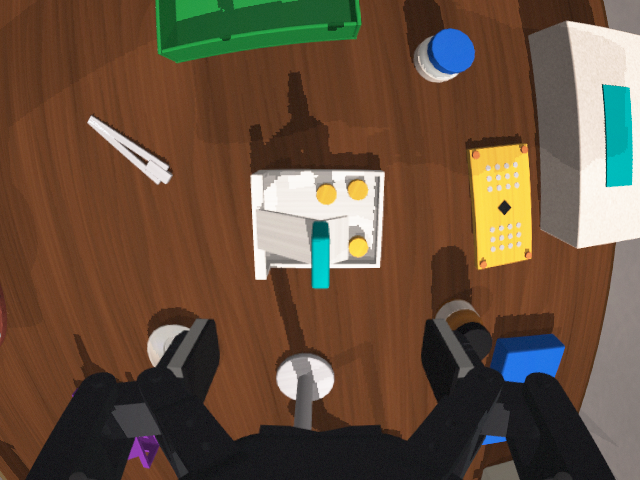

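```bash
python3 - <<'E'
from h import *
go(TR,TY,rate=.12,force_limit=15)
robot.grab(70); robot.sleep(.2)
s=readout.state(); print(s["t"],s["tool_pos"],s["width"],s["grasp_force"],s["force"])
go(TR+[0,0,.10],TY,rate=.1)
go([*(BIN[:2]+[.04,0]),.10],BY,rate=.15)
s=readout.state(); print(s["t"],s["tool_pos"],s["width"],s["force"],s["moment"])
a=imaging.get_image("scene")[130:330,240:500];b=imaging.get_image("side")[100:300,230:490]
cv2.imwrite("pics/p1.png",cv2.resize(np.hstack([a,b]),None,fx=1.5,fy=1.5)[:,:,::-1])
E
```

```text
4.45 [0.59711128 0.01479259 0.10316358] 0.01152821090286786 68.82397770881653 [-2.45109811 -0.37266801  5.33330559]
7.425 [0.61310993 0.26524507 0.20307772] 0.010870817670440907 [-0.6559162  -0.9723447  -3.75595036] [ 0.06686404 -0.01511693  0.02199232]
```

View pics/p1.png

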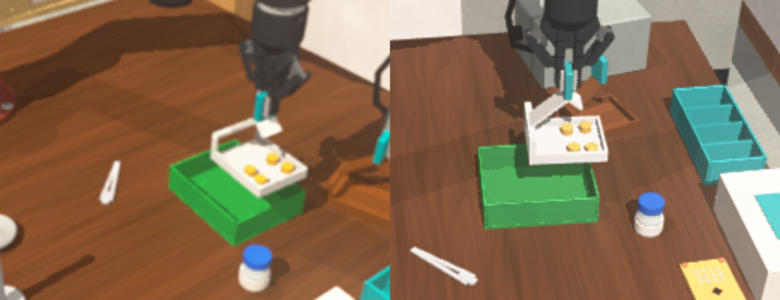

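```bash
python3 - <<'E'
from h import *
L=BIN+[-.022,0,.045]
go(lip(L+[0,0,.012],BY,.25),BY,.25,rate=.1)
for a in (.35,.42,.5,.57,.64,.7): go(lip(L,BY,a),BY,a,rate=.05)
robot.sleep(.8)
s=readout.state(); print(s["t"],s["force"])
a=imaging.get_image("scene")[130:330,240:500];b=imaging.get_image("side")[100:300,230:490]
cv2.imwrite("pics/p2.png",cv2.resize(np.hstack([a,b]),None,fx=1.5,fy=1.5)[:,:,::-1])
E
```

```text
10.925 [ 0.42550249  0.29902979 -2.72015825]
```

View pics/p2.png

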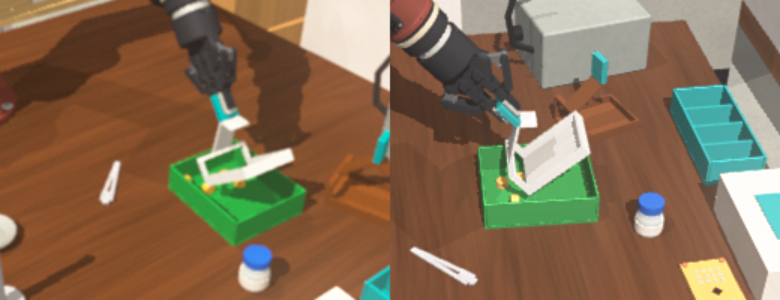

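```bash
python3 - <<'E'
from h import *
L=BIN+[-.022,0,.085]
go(lip(L,BY,.7),BY,.7,rate=.06)
robot.sleep(.2)
go([.57,.26,.2],BY,rate=.15)
go([.48,.05,.21],0,rate=.25)
s=readout.state(); print(s["t"],s["force"])
a=imaging.get_image("scene")[170:320,200:460];b=imaging.get_image("side")[150:300,230:490]
cv2.imwrite("pics/p3.png",cv2.resize(np.vstack([a,b]),None,fx=2,fy=2)[:,:,::-1])
E
```

```text
14.45 [ 0.44019917  1.43089529 -2.73900416]
```

View pics/p3.png

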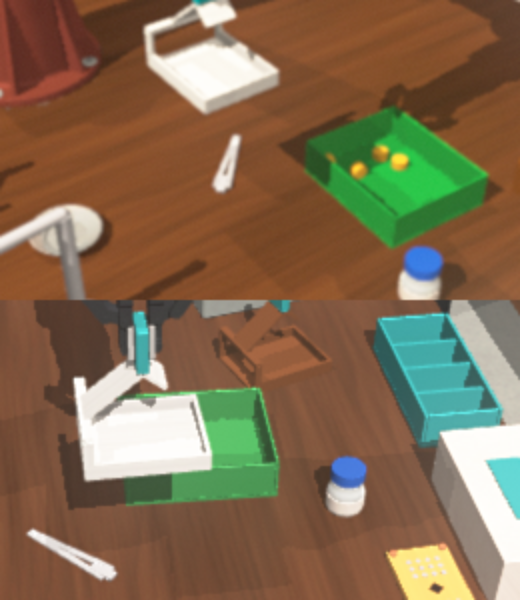

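All four stubs are in the bin and the tray is empty. Next I'll approach the rail and check the tray's pose there.

```bash
python3 - <<'E'
from h import *
ax=np.array([np.cos(RY),np.sin(RY),0])
go(RAIL-ax*.1+[0,0,.04],RY,rate=.25)
go(RAIL-ax*.1+[0,0,-.046],RY,rate=.15)
s=readout.state(); print(s["t"],s["tool_pos"],s["force"])
a=imaging.get_image("scene")[160:420,70:330];b=imaging.get_image("side")[220:480,230:490]
cv2.imwrite("pics/p4.png",cv2.resize(np.hstack([a,b]),None,fx=1.5,fy=1.5)[:,:,::-1])
E
```

```text
16.8417 [ 0.46500627 -0.30331844  0.22789508] [ 0.38234942  0.34998691 -1.61573897]
```

View pics/p4.png

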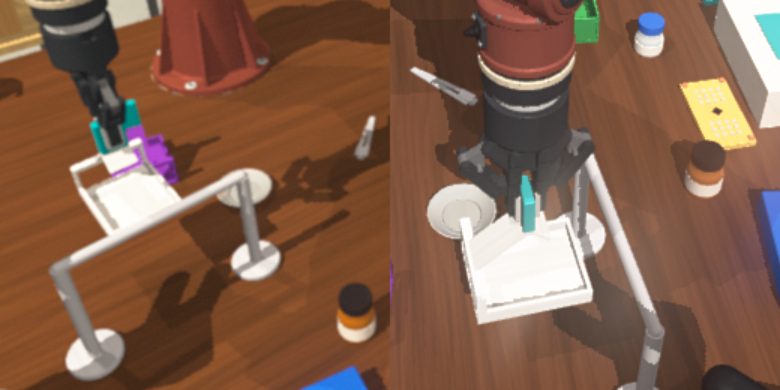

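```bash
python3 - <<'E'
from h import *
ax=np.array([np.cos(RY),np.sin(RY),0])
print(go(RAIL+[0,0,-.046],RY,rate=.08,force_limit=6), readout.state()["force"])
print(go(RAIL+[0,0,-.076],RY,rate=.06,force_limit=6))
print(go(RAIL+[0,0,-.088],RY,rate=.02,force_limit=3))
s=readout.state(); print(s["t"],s["tool_pos"],s["force"],s["moment"])
a=imaging.get_image("scene")[160:420,70:330];b=imaging.get_image("side")[220:480,230:490]
cv2.imwrite("pics/p5.png",cv2.resize(np.hstack([a,b]),None,fx=1.5,fy=1.5)[:,:,::-1])
E
```

```text
False [-0.06319323 -0.14151874 -4.27769263]
False
True
19.4 [ 0.56391466 -0.29567362  0.19063268] [-2.37314464 -0.59921697  2.03957058] [-0.12810413  0.45606614  0.0113757 ]
```

View pics/p5.png

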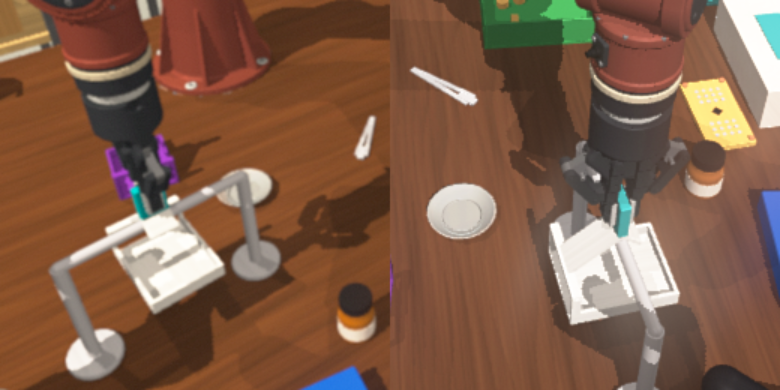

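```bash
python3 - <<'E'
from h import *
p=readout.state()["tool_pos"]; o=tcp(RAIL,RY)[1]
robot.servo_line(p+[-.0008,0,-.0002],o,rate=.01)
print(readout.state()["force"])
robot.grab(20); robot.sleep(.2); robot.open_jaws(); robot.sleep(.3)
robot.servo_line(p+[0,0,.13],o,rate=.12)
robot.sleep(1.0)
s=readout.state(); print(s["t"],s["force"])
a=imaging.get_image("scene")[160:420,70:330];b=imaging.get_image("side")[220:480,230:490]
cv2.imwrite("pics/p6.png",cv2.resize(np.hstack([a,b]),None,fx=1.5,fy=1.5)[:,:,::-1])
robot.sleep(.5)
print("motion px", [int((cv2.absdiff(x,y)>25).sum()) for x,y in((a,imaging.get_image("scene")[160:420,70:330]),(b,imaging.get_image("side")[220:480,230:490]))])
E
```

```text
[ 0.80024403 -0.72756835  0.89350781]
23.4083 [ 0.66416729  0.26886242 -0.15795466]
motion px [0, 6]
```

View pics/p6.png

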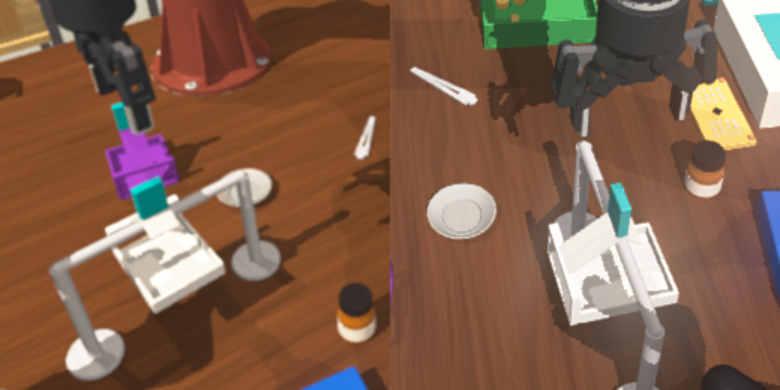

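The tray hangs level on the bar by itself and the gripper is clear of it.

```bash
python3 - <<'E'
from h import *
robot.sleep(2); print(robot.hand_in())
E
```

```text
the job is handed in; nothing more can be done
None
```

The job is handed in, with no verdict returned: in the last pictures all four stubs were in the bin, the empty tray hung level and still on the rail with the gripper clear, and nothing else looked moved.

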